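# Sweep the roofing offcuts into the scrap tray

### The job

Clear the model maker's cutting mat: with the fingertips, sweep the three flat brown offcuts along the mat into the open-fronted metal tray at its edge, so that each ends up well inside, clear of the mouth. Do not pick anything up, and leave the standing chimney, the tweezers, the dropper bottle and the knife where they are.

Things in the scene. Friction and masses are not known exactly. Their poses are not given: they have to be found in the camera images.
- mat: the green cutting mat with a pale grid, fixed to the bench, 300 (its x) x 400 (its y) mm, its top 4 mm above the bench. Origin at the centre of its underside. The scrap tray stands against its +y edge.
- tray: bare metal scrap tray, fixed to the bench against the +y edge of the mat: three walls (3 mm thick, 25 mm high) and an open side, the mouth, along the mat. Origin at bench height, mid-mouth; x runs along the mouth, +y leads into the tray (parallel to the mat's y). Inside x from -125 to 125 mm, y from 0 to 117 mm; its floor is 2 mm above the bench, so an offcut drops 2 mm off the mat.
- offcut1: a flat brown offcut of roofing strip, loose on the cutting mat, 40 (its x) x 24 (its y) x 10 mm high, 10 to 21 g; one of three alike. Origin at the centre of its underside, z up.
- offcut2: a flat brown offcut of roofing strip, loose on the cutting mat, 40 (its x) x 24 (its y) x 10 mm high, 10 to 21 g; one of three alike. Origin at the centre of its underside, z up.
- offcut3: a flat brown offcut of roofing strip, loose on the cutting mat, 40 (its x) x 24 (its y) x 10 mm high, 10 to 21 g; one of three alike. Origin at the centre of its underside, z up.
- chimney: finished model chimney, same brown, standing loose on the mat in a row with the offcuts: 24 x 24 mm shaft, 30 x 30 mm cap, 45 mm high (stub pots to 53 mm), 60 g. Origin at the centre of its underside. It and the offcuts are about 55 mm apart along the mat's x, in any order, so each offcut has a clear lane along +y to the tray. Leave it standing where it is.
- tweezers: dark steel tweezers lying across the mat near its end away from the tray, 133 mm long along their x, about 20 mm wide, 6 mm high. Origin at the middle, underside. Leave where they are.
- dropper: small black dropper bottle standing on the mat near its end away from the tray, 26 mm across, 46 mm high. Origin at the centre of its underside. Leave where it is.
- knife: black craft knife with a yellow tail and a short steel nose, lying along the mat's -x edge, 185 mm along its y (from -100 to 85), 22 mm wide, 18 mm high. Origin on its underside. Leave where it is.

How it is judged (in metres and radians):
At the end, for the whole second after the job is handed in: All three offcuts lie at rest in the tray, each centre at least 18 mm past the mouth and between the walls; chimney and dropper bottle upright, and they, the tweezers and the knife within 12 mm of where they started (y of offcut1 in the frame of tray between 0.018 and 0.117 m and x of offcut1 in the frame of tray between -0.125 and 0.125 m and height (world z) of each of offcut1, offcut2, offcut3 below 0.014 m and linear speed of each of offcut1, offcut2, offcut3 below 0.02 m/s and y of offcut2 in the frame of tray between 0.018 and 0.117 m and x of offcut2 in the frame of tray between -0.125 and 0.125 m and y of offcut3 in the frame of tray between 0.018 and 0.117 m and x of offcut3 in the frame of tray between -0.125 and 0.125 m and distance of each of chimney, tweezers, dropper, knife from where it was at the start of the episode below 0.012 m and angle between each of chimney, dropper's own z axis and vertical below 0.15 rad); the robot touches nothing.
It fails at once if an offcut is lifted (more than about 18 mm off the mat) instead of being swept (height (world z) of any of offcut1, offcut2, offcut3 above 0.022 m).
It fails at once if the chimney, tweezers, dropper bottle or knife is shifted by more than 12 mm or knocked over (distance of any of chimney, tweezers, dropper, knife from where it was at the start of the episode above 0.012 m or angle between any of chimney, dropper's own z axis and vertical above 0.3 rad).
It also fails if it takes over 64 s, if anything falls off the work surface, if the arm or the gripper's body presses on something with over 40 N, if the wrist force passes 120 N, or if a joint passes its speed limit or range.

### The arm

A 7-joint arm with a two-finger parallel gripper is mounted at the origin on the work surface. World frame = base frame: x ahead of the robot, y to its left, z up, the work surface at z = 0. Lengths are in mm, angles in rad, forces in N, time in s.
With the tool pointing down it reaches from about 425 to 875 mm from the base axis. Payload 9.9 kg.
Tool frame: the origin (TCP) lies at the very end of the fingers, on their centre line; the grasp point (between the pads) lies 19 mm behind it (env.grasp_offset is the distance from the TCP to the grasp point, in mm); x points along the fingers, z is the direction in which the jaws open and shut, and the axes are right-handed (so a half turn about x gives the same grasp; the last joint's range is limited). The gripper opens to 85 mm and grips with 20 to 120 N. Pads are 22 mm wide; open, the fingers measure 114 mm over their backs; the gripper's body (76 mm by 85 mm) begins 54 mm behind the grasp point. The pads swing forward as they close: fully open they stand 13 mm farther back than shut.
Start: joints at [-1.33, 0.576, 0.025, 1.437, -0.015, 1.129, -0.057], TCP at [215.398, 639.713, 231.289] pointing down, gripper open.
Joint ranges: [-2.76, 2.76], [-0.34, 2.15], [-1.52, 1.57], [0.19, 2.46], [-1.09, 4.23], [0.17, 1.99], [-2.82, 2.82]. Speed limits (rad/s): [2.22, 2.22, 3.01, 3.01, 3.14, 3.14, 3.14].

### API

Orientations are given as a unit quaternion [x, y, z, w].
In Python, from bench import env gives the robot as it stands.
- The arm moves only by the tool play_rows, never from a script. Its argument "plan" is a list of rows, each a list of 3 entries, a list of its own where there are three numbers: the finger opening in cm, from 0 to 8.54, then the shift along the world's x, y, z in cm, then the turn about the world's z in degrees. In form: [[grip, [dx, dy, dz], twist], ...]. A call has 1 to 12 rows; each row is the pose to reach, as a shift and turn from the pose measured when the call began; what a row does not reach only later rows make up. A row lasts 1/10 s, in which the tool goes at most 50 mm and 8.59 degrees, less where a joint would pass 70% of its speed; a pose out of reach is approached as far as the arm can. A call with a gripper value outside its range is refused whole. The fingers move at their own pace and stop on an object; "squeeze" is the grip in N (left out, the last holds). Time passes only in rows, so rows that repeat a pose let the fingers close. It gives the time, the measured TCP pose, the force and the opening at its end, in the units of the state.
- env.get_state(): the state, without advancing time (a new reading comes with each control period).
- env.camera(name): name is "scene" or "top"; returns the picture (384x512x3 uint8, red, green, blue); there is no depth.
- env.camera_info(name): a dict with "fx", "fy", "cx", "cy" (pixels), "xyz" and "attitude" of the camera in the world. Camera axes: x right, y up, looking along -z (the intrinsics and any distortion apply to the point x, -y, -z); pixel columns grow to the right and rows downward; lengths in mm; the calibration is good to about 2 mm. A picture is of the moment at which its call begins. camera_info takes no time and is no camera call.
- env.sign_off(): hands the job in, once; it reports no verdict.
The state is a dict: "time": time; "qpos": joint angles; "joint_vel": joint speeds; "effort": joint torques, N m; "position": TCP position; "orientation": TCP orientation; "contact_force": force on the tool from outside, world axes, zero at the start; "ft_torque": the same for the moment, N m; "opening": finger opening in mm.
Only numpy, scipy, OpenCV 4.12 (cv2) and the standard library are available. Lean on these libraries where they do the work, as an engineer would, in place of code of your own. Each camera call takes 0.05 s, during which the arm holds its last target.

## Working session

There is one attempt and no reset: what is moved stays moved. The work goes in short steps, Python scripts to look and compute and a tool call to move; the robot and the scene stay as the last step left them, time stands still between calls to the robot, and variables do not carry over. Pictures are saved under pics/ and viewed, and the job is handed in when it is done.

Besides the shell and the picture viewer there is one more tool, called after "Call:" by a JSON object that holds its "api" and its "payload". play_rows: Moves the arm, as the interface text tells. Its arguments: {"type":"object","properties":{"plan":{"type":"array","items":{"type":"array"}},"squeeze":{"type":"number"}},"required":["plan"]}

```bash
mkdir -p pics; ls; python3 - <<'E'
from bench import env
import cv2
print(env.get_state())
for n in("scene","top"):
    print(env.camera_info(n))
    cv2.imwrite(f"pics/{n}0.png",env.camera(n)[:,:,::-1])
E
```

```text
pics
{'time': 0.0, 'qpos': array([-1.32985252,  0.57654716,  0.024853  ,  1.43793353, -0.01498891,
        1.12899445, -0.05648592]), 'joint_vel': array([ 0.00021751,  0.00017571,  0.00145491,  0.00040863,  0.00024149,
        0.00020817, -0.00061225]), 'effort': array([-3.39229073e-04, -7.65751863e+01,  2.24998847e+00, -2.85954130e+01,
        1.52627332e-02,  1.27274834e-02, -6.11253631e-05]), 'position': array([215.224945  , 639.27707866, 230.42374312]), 'orientation': array([-0.41298597,  0.5747085 ,  0.41222689,  0.57377846]), 'contact_force': array([0.9038964 , 0.24780837, 0.07072851]), 'ft_torque': array([ 0.01573328,  0.01603678, -0.04085469]), 'opening': 85.0951169530438}
{'fx': 464.4630539167438, 'fy': 464.4630539167438, 'cx': 254.53985682782618, 'cy': 194.2698611935968, 'xyz': array([1056.38289986, -381.69397183,  550.89747031]), 'attitude': array([0.37081704, 0.19869627, 0.44139063, 0.79258364])}
{'fx': 416.75723712478884, 'fy': 416.75723712478884, 'cx': 254.23746486223408, 'cy': 191.9134784162603, 'xyz': array([428.10200273, -42.61516989, 759.92293053]), 'attitude': array([-0.0572467 ,  0.06147418,  0.70616497, -0.70304678])}
```

View pics/scene0.png

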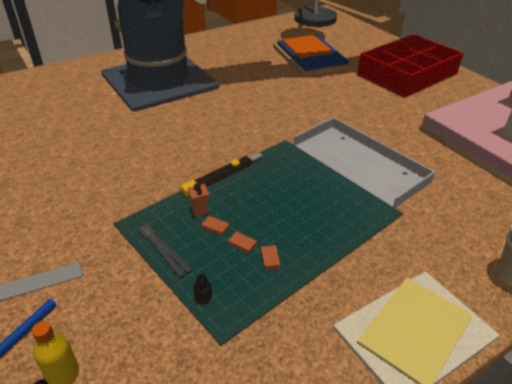

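View pics/top0.png

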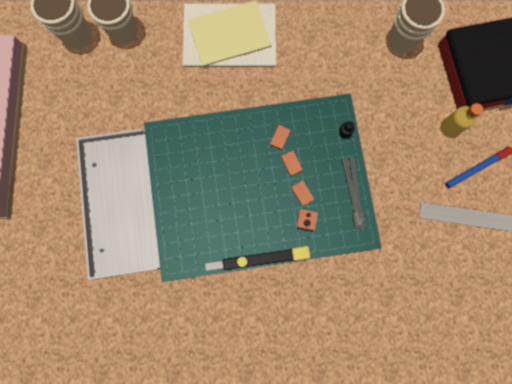

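The top view shows the tray on the left and three offcuts at about px (280,137), (292,163) and (303,193). The chimney is at (308,220), the knife along the lower edge, and the tweezers and dropper on the right. Next I'll convert these to world positions.

```bash
cat > h.py <<'E'
import numpy as np,cv2
from scipy.spatial.transform import Rotation as R
from bench import env
def ray(n,uv,z):
    c=env.camera_info(n);M=R.from_quat(c['attitude']).as_matrix()
    uv=np.atleast_2d(uv).astype(float)
    d=np.c_[(uv[:,0]-c['cx'])/c['fx'],-(uv[:,1]-c['cy'])/c['fy'],-np.ones(len(uv))]@M.T
    return c['xyz']+d*((z-c['xyz'][2])/d[:,2])[:,None]
def comps(img,kind):
    h=cv2.cvtColor(img,cv2.COLOR_RGB2HSV)
    if kind=='brown': m=cv2.inRange(h,(0,110,90),(12,255,255))
    if kind=='green': m=cv2.inRange(h,(70,90,30),(100,255,200))
    return m
def rects(n,img,kind,z,amin):
    m=comps(img,kind)
    if kind=='green': m=cv2.morphologyEx(m,cv2.MORPH_CLOSE,np.ones((5,5)))
    cs,_=cv2.findContours(m,cv2.RETR_EXTERNAL,cv2.CHAIN_APPROX_NONE)
    out=[]
    for c in cs:
        if cv2.contourArea(c)<amin: continue
        w=ray(n,c[:,0,:],z)[:,:2].astype(np.float32)
        mo=cv2.moments(c); cc=ray(n,[[mo['m10']/mo['m00'],mo['m01']/mo['m00']]],z)[0]
        out.append((np.round(c[:,0].mean(0)),cv2.minAreaRect(w),np.round(cc[:2],1),cv2.contourArea(c)))
    return out
E
python3 - <<'E'
from h import *
for n in("top","scene"):
    img=cv2.imread(f"pics/{n}0.png")[:,:,::-1]
    c=env.camera_info(n)
    for k,z,a in(("brown",14,60),("green",4,3000)):
        for r in rects(n,img,k,z,a): print(n,k,r)
# mat corners by eye from top
print(ray("top",[[145,122],[353,95],[381,248],[162,279]],4))
print("tray",ray("top",[[77,138],[88,278]],25))
print("chim top",ray("top",[[308,218]],45),ray("top",[[347,129]],46))
print("tweez",ray("top",[[348,158],[360,226]],8)); print("knife",ray("top",[[206,267],[310,253]],15))
I=cv2.imread("pics/top0.png");cv2.imwrite("pics/t_z.png",cv2.resize(I[80:290,70:400],None,fx=2.4,fy=2.4,interpolation=cv2.INTER_CUBIC))
E
```

```text
top brown (array([307., 220.]), ((503.83099365234375, -141.47390747070312), (31.844226837158203, 33.00503158569336), 78.40386199951172), array([ 503.8, -141.4]), 290.0)
top brown (array([302., 193.]), ((552.4491577148438, -134.49501037597656), (40.16453552246094, 25.020954132080078), 30.462255477905273), array([ 552.4, -134.6]), 270.0)
top brown (array([292., 163.]), ((608.7099609375, -116.0240478515625), (40.24207305908203, 25.02745819091797), 25.160165786743164), array([ 608.6, -116. ]), 264.0)
top brown (array([504., 153.]), ((626.8306884765625, -510.6367492675781), (17.22159194946289, 34.181270599365234), 29.3123722076416), array([ 627.6, -511.9]), 111.0)
top brown (array([280., 137.]), ((658.1181030273438, -95.60823059082031), (24.211591720581055, 41.45258712768555), 65.90249633789062), array([658.1, -95.6]), 249.5)
top brown (array([485., 108.]), ((717.2848510742188, -482.67449951171875), (24.191621780395508, 70.0740966796875), 19.109512329101562), array([ 711.2, -466.7]), 148.0)
top green (array([257., 180.]), ((571.5202026367188, -57.18829345703125), (294.3122253417969, 393.8
[... 1758 characters left out ...]
]), ((572.94091796875, -58.2022705078125), (295.13128662109375, 396.970458984375), 8.352728843688965), array([605.7, -87.5]), 26543.0)
[[ 691.26725232  158.42539701    4.        ]
 [ 744.16362458 -237.82367237    4.        ]
 [ 452.97157861 -275.35997121    4.        ]
 [ 400.26269102  116.98893633    4.        ]]
tray [[653.84461189 275.52177671  25.        ]
 [403.37646389 240.05549696  25.        ]]
chim top [[ 503.45951566 -139.61165353   45.        ]] [[ 662.53041717 -213.38973405   46.        ]]
tweez [[ 618.9179161  -221.9737249     8.        ]
 [ 492.44316968 -238.30877386    8.        ]]
knife [[ 420.94280918   38.06647129   15.        ]
 [ 444.42651285 -145.57738013   15.        ]]
```

```bash
sleep 1; ls pics
```

```text
scene0.png
t_z.png
top0.png
```

```bash
cat >> h.py <<'E'
A=np.radians(8.2); C=np.array([571.9,-57.5]); X=np.array([np.cos(A),np.sin(A)]); Y=np.array([-np.sin(A),np.cos(A)])
def m2w(x,y): return C+x*X+y*Y
def w2m(p): d=np.array(p)[:2]-C; return np.round([d@X,d@Y],1)
def tcp():
    s=env.get_state(); M=R.from_quat(s['orientation']).as_matrix()
    return s,s['position'],np.degrees(np.arctan2(M[1,2],M[0,2])),M[:,0]
E
python3 - <<'E'
from h import *
s,p,a,t=tcp(); print(p,a,t,w2m(p))
o={'O1':(553,-135.2),'O2':(609.2,-116.6),'O3':(659,-96.3),'ch':(503.5,-140),'drop':(662.5,-213.4),'tw':(555.7,-230)}
for k,v in o.items(): print(k,w2m(v))
for x,y in((80,-104),(28,-112),(-30,-122)): print(x,y,m2w(x,y),(m2w(x,y)-p[:2])/10)
E
```

```text
[215.27352121 639.32817699 230.51455509] 71.38971384624654 [-4.23556446e-04 -1.44136085e-03 -9.99998872e-01] [-253.6  740.6]
O1 [-29.8 -74.2]
O2 [ 28.5 -63.8]
O3 [ 80.7 -50.8]
ch [-79.5 -71.9]
drop [  67.4 -167.2]
tw [ -40.6 -168.4]
80 -104 [ 665.91550758 -149.02641332] [ 45.06419864 -78.83545903]
28 -112 [ 615.58817504 -164.36132772] [ 40.03146538 -80.36895047]
-30 -122 [ 559.60744298 -182.53156818] [ 34.43339218 -82.18597452]
```

View pics/t_z.png

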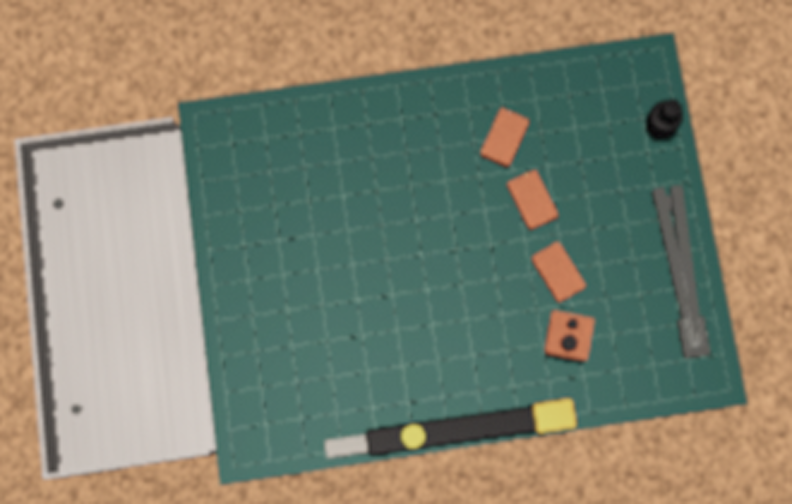

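The zoom confirms it: the lanes run left to the tray, and the chimney is the lowest of the row. I'll start with offcut 3 and go around via a waypoint.

Call:
{"api": "play_rows", "payload": {"plan": [[1.6, [4, -4, 0], -5], [1.6, [8, -8, 0], -10], [1.6, [12, -12, 0], -15], [1.6, [15, -16, 0], -20], [1.6, [18, -20, 0], -25], [1.6, [21, -24, 0], -30], [1.6, [24, -28, 0], -35], [1.6, [27, -32, 0], -40], [1.6, [30, -36, 0], -45], [1.6, [32, -40, 0], -50], [1.6, [34, -44, 0], -55], [1.6, [34, -44, 0], -55]]}}

```text
time: 1.3
position: [557.8, 191.9, 230.7]
orientation: [-0.098, 0.701, 0.095, 0.7]
contact_force: [-0.2, 0.4, 0.7]
opening: 16.4
```

Call:
{"api": "play_rows", "payload": {"plan": [[1.6, [1.5, -4, 0], -2], [1.6, [3, -8, 0], -4], [1.6, [4, -12, 0], -6], [1.6, [5, -16, 0], -8.2], [1.6, [6.5, -20, 0], -8.2], [1.6, [8, -24, 0], -8.2], [1.6, [9, -28, 0], -8.2], [1.6, [10, -31, -2], -8.2], [1.6, [10.8, -34.1, -6], -8.2], [1.6, [10.8, -34.1, -10], -8.2], [1.6, [10.8, -34.1, -14], -8.2], [1.6, [10.8, -34.1, -14], -8.2]]}}

```text
time: 2.5
position: [662.2, -147.5, 84.7]
orientation: [-0.047, 0.709, 0.046, 0.702]
contact_force: [-0.2, -0.3, -0.0]
opening: 15.9
```

```bash
python3 - <<'E'
from h import *
s,p,a,t=tcp(); print(p,a,t,w2m(p),s['opening'],s['time'],s['qpos'])
for n in("scene","top"): cv2.imwrite(f"pics/{n}1.png",env.camera(n)[:,:,::-1])
E
```

```text
[ 662.15792141 -147.51964669   84.7459528 ] 7.563813778217558 [-0.01069808 -0.0015681  -0.99994154] [  76.5 -102. ] 15.929030339350101 2.5 [-0.03142802  0.74998455  0.31868004  1.58481248 -0.28002932  0.86257287
  0.5245922 ]
```

View pics/scene1.png

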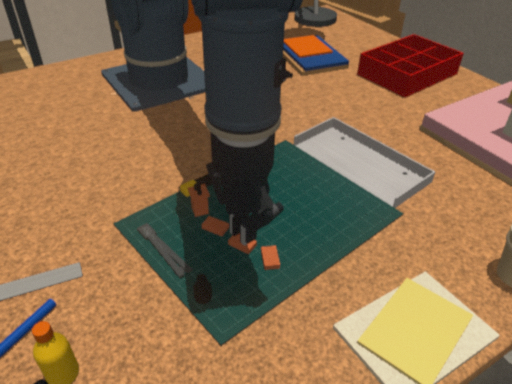

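View pics/top1.png

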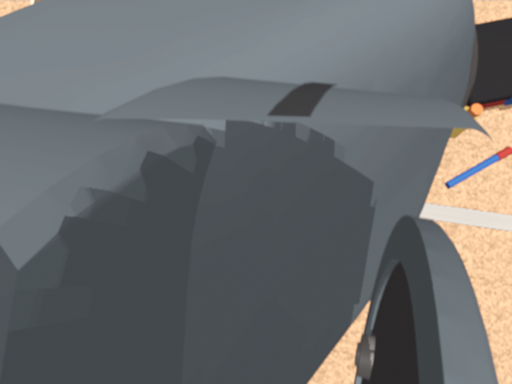

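The gripper is hovering just behind offcut 3, with its tips at about (245,238) in the scene view. The arm blocks the top view. Next is the descent.

Call:
{"api": "play_rows", "payload": {"plan": [[1.6, [0.4, -0.2, -2.5], 0.6], [1.6, [0.4, -0.2, -5], 0.6], [1.6, [0.4, -0.2, -6.5], 0.6], [1.6, [0.4, -0.2, -7.4], 0.6], [1.6, [0.4, -0.2, -7.8], 0.6], [1.6, [0.4, -0.2, -7.8], 0.6], [1.6, [0.4, -0.2, -7.8], 0.6]]}}

```text
time: 3.3
position: [670.4, -150.9, 13.9]
orientation: [-0.052, 0.706, 0.049, 0.705]
contact_force: [-0.6, 0.2, 0.5]
opening: 16.2
```

```bash
python3 - <<'E'
from h import *
s,p,a,t=tcp(); print(p,a,t,w2m(p),s['opening'],s['time'],s['contact_force'])
for n in("scene",): cv2.imwrite(f"pics/{n}2.png",cv2.resize(env.camera(n)[150:320,120:380,::-1],None,fx=3,fy=3))
E
```

```text
[ 670.40782972 -150.90396869   13.90134363] 8.16988799981465 [-3.69440985e-04 -4.25212399e-03 -9.99990891e-01] [  84.2 -106.5] 16.248161701350053 3.3 [-0.59779058  0.20331983  0.49109034]
```

View pics/scene2.png

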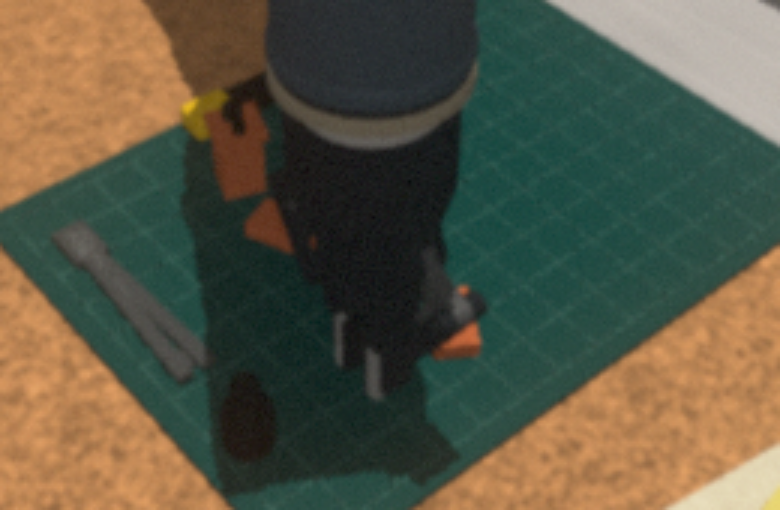

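Call:
{"api": "play_rows", "payload": {"plan": [[1.6, [-0.3, 0, -0.5], 0], [1.6, [-0.3, 0, -0.7], 0], [1.6, [-0.3, 0, -0.7], 0]]}}

```text
time: 3.65
position: [667.1, -150.8, 6.6]
orientation: [-0.052, 0.706, 0.049, 0.705]
contact_force: [-0.7, 0.2, -1.1]
opening: 16.2
```

Call:
{"api": "play_rows", "payload": {"plan": [[1.6, [-0.14, 1, 0], 0], [1.6, [-0.28, 2, 0], 0], [1.6, [-0.43, 3, 0], 0], [1.6, [-0.64, 4.5, 0], 0], [1.6, [-0.86, 6, 0], 0], [1.6, [-1.08, 7.5, 0], 0], [1.6, [-1.3, 9, 0], 0], [1.6, [-1.5, 10.5, 0], 0], [1.6, [-1.73, 12, 0], 0], [1.6, [-1.95, 13.5, 0], 0], [1.6, [-2.16, 15, 0], 0], [1.6, [-2.3, 16, 0], 0]]}}

```text
time: 4.85
position: [643.8, 11.2, 6.5]
orientation: [-0.052, 0.706, 0.05, 0.705]
contact_force: [-0.6, -0.5, 0.2]
opening: 16.1
```

```bash
cat > look.py <<'E'
from h import *
import sys
s,p,a,t=tcp(); print(p.round(1),a.round(2),t.round(3),w2m(p),s['opening'],s['time'],s['contact_force'])
cv2.imwrite(f"pics/{sys.argv[1]}.png",cv2.resize(env.camera("scene")[110:320,110:440,::-1],None,fx=2.4,fy=2.4))
E
python3 look.py s3
```

```text
[643.8  11.2   6.5] 8.23 [-0.001 -0.004 -1.   ] [81.  57.7] 16.066098135568453 4.85 [-0.63099832 -0.45948377  0.16657231]
```

View pics/s3.png

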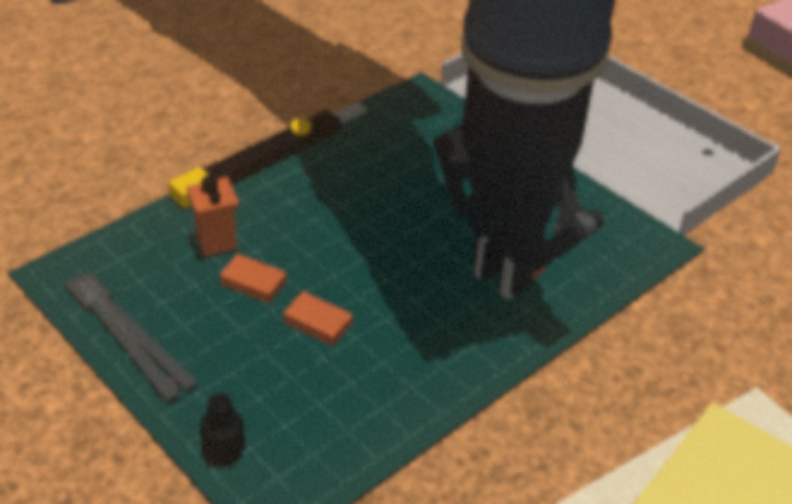

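Offcut 3 is being pushed ahead of the fingers, with an edge visible at about (535,270) in the crop. The others haven't moved. I'll carry on into the tray.

Call:
{"api": "play_rows", "payload": {"plan": [[1.6, [-0.2, 1.5, 0], 0], [1.6, [-0.43, 3, 0], 0], [1.6, [-0.64, 4.5, 0], 0], [1.6, [-0.86, 6, 0], 0], [1.6, [-1.08, 7.5, 0], 0], [1.6, [-1.3, 9, 0], 0], [1.6, [-1.5, 10.5, 0], 0], [1.6, [-1.73, 12, 0], 0], [1.6, [-1.95, 13.5, 0], 0], [1.6, [-2.16, 15, 0], 0], [1.6, [-2.4, 16.5, 0], 0], [1.6, [-2.4, 17, 0], 0]]}}

```text
time: 6.1
position: [619.0, 185.8, 6.2]
orientation: [-0.053, 0.706, 0.052, 0.704]
contact_force: [-0.2, 0.5, -0.4]
opening: 15.9
```

```bash
python3 look.py s4
```

```text
[619.  185.8   6.2] 8.46 [-0.002 -0.001 -1.   ] [ 81.3 234.1] 15.927969039266705 6.1 [-0.19653963  0.49019982 -0.39995437]
```

View pics/s4.png

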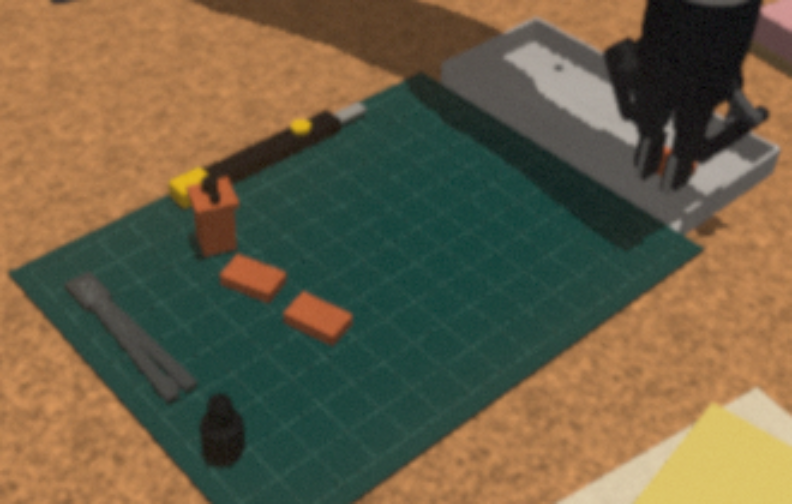

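Offcut 3 is in the tray, ahead of the fingers. I'll back off, lift and go behind offcut 2.

Call:
{"api": "play_rows", "payload": {"plan": [[1.6, [0.1, -0.8, 0.5], 0], [1.6, [0.2, -1.5, 3], 0], [1.6, [0.2, -3, 7], 0], [1.6, [0.2, -7, 9], 0], [1.6, [0, -12, 9], 0], [1.6, [0, -17, 9], 0], [1.6, [0, -22, 9], 0], [1.6, [-0.2, -27, 9], 0], [1.6, [-0.3, -32, 9], 0], [1.6, [-0.3, -35, 9], 0], [1.6, [-0.3, -35, 8], 0], [1.6, [-0.3, -35, 8], 0]]}}

```text
time: 7.35
position: [614.8, -166.3, 85.5]
orientation: [-0.051, 0.706, 0.051, 0.704]
contact_force: [-0.5, 1.2, -0.9]
opening: 15.9
```

```bash
python3 look.py s5
```

```text
[ 614.8 -166.3   85.5] 8.26 [-0.003 -0.001 -1.   ] [  27.  -113.8] 15.873903025860104 7.35 [-0.45537206  1.19199424 -0.91253872]
```

View pics/s5.png

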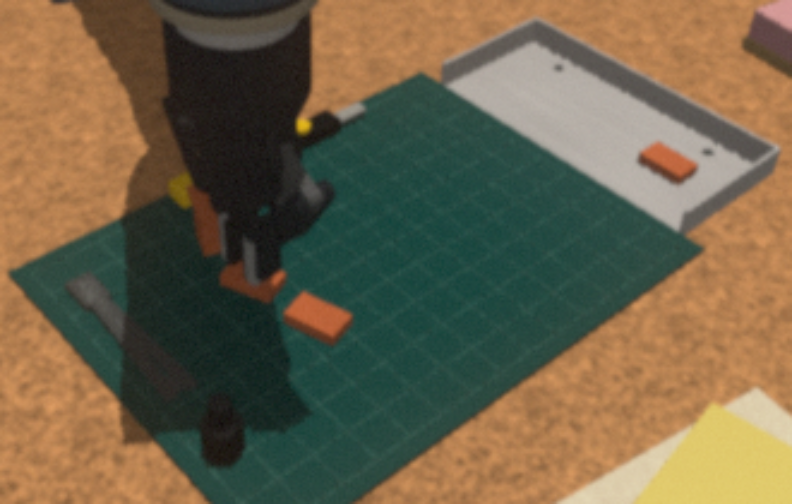

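Offcut 3 lies well inside the tray at crop (668,162). Now I'll descend behind offcut 2.

Call:
{"api": "play_rows", "payload": {"plan": [[1.6, [0.1, 0, -2.5], 0], [1.6, [0.1, 0, -5], 0], [1.6, [0.1, 0, -6.8], 0], [1.6, [0.1, 0, -7.6], 0], [1.6, [0.1, 0, -7.9], 0], [1.6, [0.1, 0, -7.9], 0], [1.6, [0.1, 0, -7.9], 0], [1.6, [0.1, 0, -7.9], 0]]}}

```text
time: 8.2
position: [616.9, -164.7, 7.8]
orientation: [-0.052, 0.706, 0.051, 0.705]
contact_force: [0.5, -0.5, -0.4]
opening: 15.8
```

Call:
{"api": "play_rows", "payload": {"plan": [[1.6, [-0.14, 1, -0.1], 0], [1.6, [-0.28, 2, -0.1], 0], [1.6, [-0.43, 3, -0.1], 0], [1.6, [-0.64, 4.5, -0.1], 0], [1.6, [-0.86, 6, -0.1], 0], [1.6, [-1.08, 7.5, -0.1], 0], [1.6, [-1.3, 9, -0.1], 0], [1.6, [-1.5, 10.5, -0.1], 0], [1.6, [-1.73, 12, -0.1], 0], [1.6, [-1.95, 13.5, -0.1], 0], [1.6, [-2.16, 15, -0.1], 0], [1.6, [-2.4, 16.5, -0.1], 0]]}}

```text
time: 9.4
position: [592.8, 1.6, 6.8]
orientation: [-0.052, 0.706, 0.052, 0.705]
contact_force: [0.5, -0.3, 0.1]
opening: 15.8
```

```bash
python3 look.py s6
```

```text
[592.8   1.6   6.8] 8.4 [-0.002 -0.001 -1.   ] [29.1 55.5] 15.838330193353622 9.4 [ 0.49377969 -0.3384635   0.13883904]
```

View pics/s6.png

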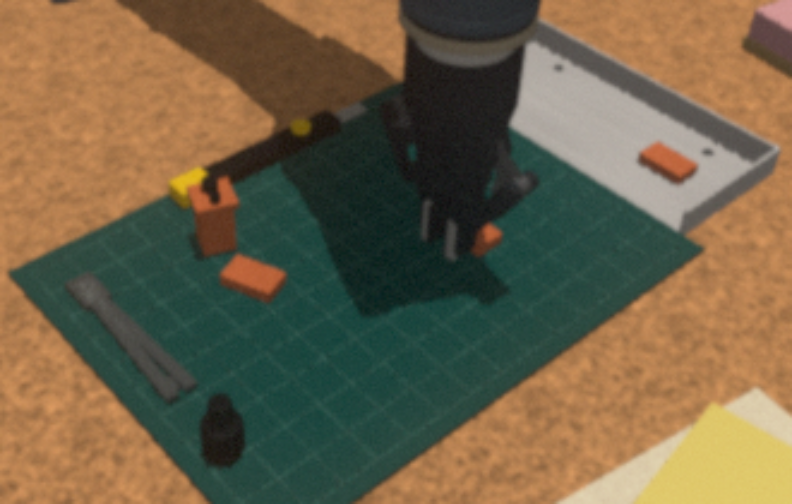

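Offcut 2 is riding ahead of the fingers at crop (487,240), so I'll push on.

Call:
{"api": "play_rows", "payload": {"plan": [[1.6, [-0.2, 1.5, 0], 0], [1.6, [-0.43, 3, 0], 0], [1.6, [-0.64, 4.5, 0], 0], [1.6, [-0.86, 6, 0], 0], [1.6, [-1.08, 7.5, 0], 0], [1.6, [-1.3, 9, 0], 0], [1.6, [-1.5, 10.5, 0], 0], [1.6, [-1.73, 12, 0], 0], [1.6, [-1.95, 13.5, 0], 0], [1.6, [-2.16, 15, 0], 0], [1.6, [-2.4, 16.5, 0], 0], [1.6, [-2.45, 17.1, 0], 0]]}}

```text
time: 10.65
position: [567.2, 178.6, 6.4]
orientation: [-0.053, 0.706, 0.054, 0.704]
contact_force: [0.2, 0.4, 0.2]
opening: 16.0
```

```bash
python3 - <<'E'
from h import *
s,p,a,t=tcp(); print(p,w2m(p)); print((m2w(-30,-124)-p[:2])/10)
E
```

```text
[567.22217702 178.61213907   6.36375163] [ 29.  234.4]
[ -0.73294762 -36.31232597]
```

Call:
{"api": "play_rows", "payload": {"plan": [[1.6, [0.1, -0.8, 0.5], 0], [1.6, [0.2, -1.5, 3], 0], [1.6, [0.2, -3, 7], 0], [1.6, [0.2, -7, 9], 0], [1.6, [0, -12, 9], 0], [1.6, [0, -17, 9], 0], [1.6, [0, -22, 9], 0], [1.6, [-0.4, -27, 9], 0], [1.6, [-0.7, -32, 9], 0], [1.6, [-0.7, -36.2, 9], 0], [1.6, [-0.7, -36.2, 8], 0], [1.6, [-0.7, -36.2, 8], 0]]}}

```text
time: 11.85
position: [558.7, -185.7, 85.8]
orientation: [-0.051, 0.707, 0.053, 0.704]
contact_force: [0.1, 1.3, 0.7]
opening: 15.6
```

```bash
python3 look.py s7
```

```text
[ 558.7 -185.7   85.8] 8.44 [-0.004  0.002 -1.   ] [ -31.4 -125. ] 15.64666890155497 11.85 [0.09693628 1.26528933 0.7392917 ]
```

View pics/s7.png

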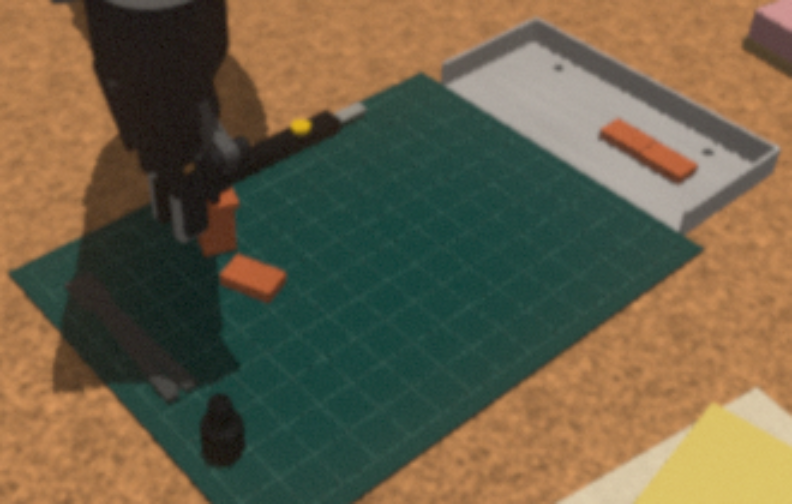

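Offcuts 2 and 3 lie end to end well inside the tray. Now I'll descend behind offcut 1.

Call:
{"api": "play_rows", "payload": {"plan": [[1.6, [0.1, 0.1, -2.5], 0], [1.6, [0.1, 0.1, -5], 0], [1.6, [0.1, 0.1, -6.8], 0], [1.6, [0.1, 0.1, -7.6], 0], [1.6, [0.1, 0.1, -7.9], 0], [1.6, [0.1, 0.1, -7.9], 0], [1.6, [0.1, 0.1, -7.9], 0], [1.6, [0.1, 0.1, -7.9], 0]]}}

```text
time: 12.7
position: [560.8, -182.9, 8.0]
orientation: [-0.052, 0.706, 0.054, 0.704]
contact_force: [-0.4, -1.0, 0.3]
opening: 16.1
```

```bash
python3 look.py s8
```

```text
[ 560.8 -182.9    8. ] 8.6 [-0.003  0.002 -1.   ] [ -28.9 -122.6] 16.133851011408503 12.7 [-0.37809363 -0.95084239  0.27925192]
```

View pics/s8.png

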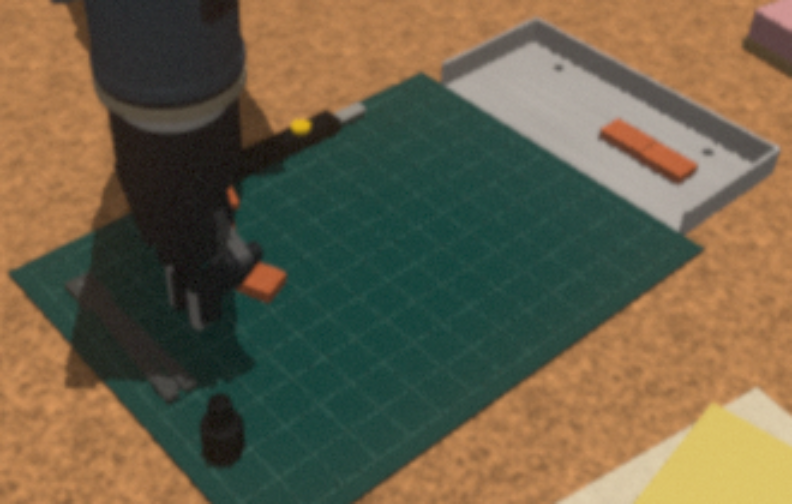

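Before moving, I want to check how far the finger knuckles reach sideways, since the chimney is beside this lane.

```bash
python3 - <<'E'
from h import *
def f(u,v,t,cy):
    uv=[[110+u/2.4,110+v/2.4]]
    a=ray("scene",uv,0)[0];b=ray("scene",uv,100)[0]
    ya,yb=(a[:2]-C)@Y,(b[:2]-C)@Y; k=(cy-ya)/(yb-ya); p=a+k*(b-a)
    print((p[:2]-C)@X-t,p[2])
for dy in(-15,0,15):
    f(768,113,81.3,234+dy); f(735,80,81.3,234+dy); f(605,50,81.3,234+dy); f(600,222-5,81,57.7+dy)
E
```

```text
75.5768771951464 120.37254091302518
46.53611864776089 131.54200074545918
-59.815932629930515 102.82918605516925
77.79574437989041 127.41918998642245
68.76845180983851 109.76814371086972
39.01238105249837 121.21272208002176
-69.95926160771604 91.79267286978569
68.27968214726442 112.73821803109605
61.96002642453068 99.16374650871424
31.488643457235852 110.88344341458433
-80.10259058550156 80.75615968440214
58.76361991463847 98.05724607576963
```

```bash
python3 - <<'E'
import cv2
I=cv2.imread("pics/s4.png");cv2.imwrite("pics/s4z.png",cv2.resize(I[0:230,560:792],None,fx=2.5,fy=2.5))
E
```

```text
(no output)
```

View pics/s4z.png

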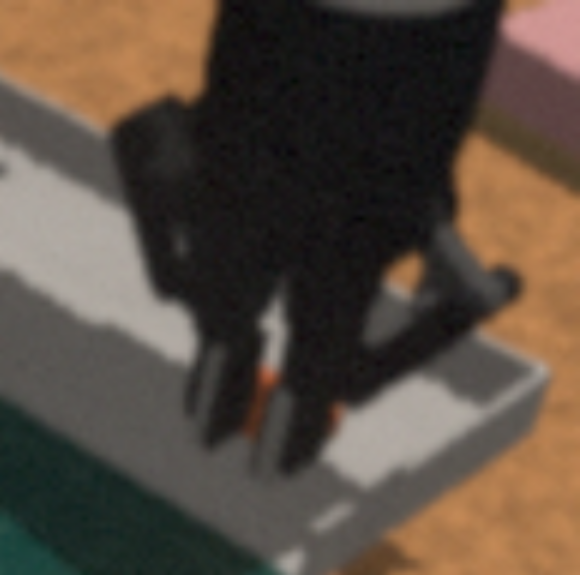

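```bash
python3 - <<'E'
from h import *
def f(u,v,t,cy):
    uv=[[110+u/2.4,110+v/2.4]]
    a=ray("scene",uv,0)[0];b=ray("scene",uv,100)[0]
    ya,yb=(a[:2]-C)@Y,(b[:2]-C)@Y; k=(cy-ya)/(yb-ya); p=a+k*(b-a)
    return ((p[:2]-C)@X-t).round(1),p[2].round(1)
for z in((360,402),(400,388),(440,362),(480,325),(515,290)):
    print([f(560+z[0]/2.5,z[1]/2.5,81.3,234+dy) for dy in (-12,0,12)])
E
```

```text
[(np.float64(39.1), np.float64(56.3)), (np.float64(32.9), np.float64(46.6)), (np.float64(26.8), np.float64(36.9))]
[(np.float64(49.7), np.float64(67.8)), (np.float64(43.8), np.float64(58.4)), (np.float64(37.9), np.float64(48.9))]
[(np.float64(59.0), np.float64(82.6)), (np.float64(53.2), np.float64(73.4)), (np.float64(47.5), np.float64(64.2))]
[(np.float64(67.0), np.float64(100.0)), (np.float64(61.4), np.float64(91.1)), (np.float64(55.8), np.float64(82.3))]
[(np.float64(73.5), np.float64(115.4)), (np.float64(68.1), np.float64(106.9)), (np.float64(62.6), np.float64(98.3))]
```

The link between knuckle and finger passes only a few mm from the chimney top in this lane. I'll shift 10 mm in +x, away from the chimney. The fingers still cover about -12 to +20 mm of the offcut face, so it stays stable.

Call:
{"api": "play_rows", "payload": {"plan": [[1.6, [0.5, 0.1, -0.1], -0.3], [1.6, [1.0, 0.1, -0.1], -0.3], [1.6, [1.0, 0.1, -0.1], -0.3], [1.6, [0.9, 0.6, -0.1], -0.3], [1.6, [0.82, 1.2, -0.1], -0.3], [1.6, [0.75, 1.8, -0.1], -0.3], [1.6, [0.66, 2.4, -0.1], -0.3], [1.6, [0.58, 3, -0.1], -0.3], [1.6, [0.58, 3, -0.1], -0.3]]}}

```text
time: 13.65
position: [566.4, -151.5, 6.8]
orientation: [-0.05, 0.706, 0.053, 0.704]
contact_force: [-0.6, 0.1, -0.7]
opening: 15.8
```

```bash
python3 look.py s9
```

```text
[ 566.4 -151.5    6.8] 8.38 [-0.003  0.003 -1.   ] [-18.8 -92.2] 15.830678465530008 13.65 [-0.63538373  0.14946727 -0.65608081]
```

View pics/s9.png

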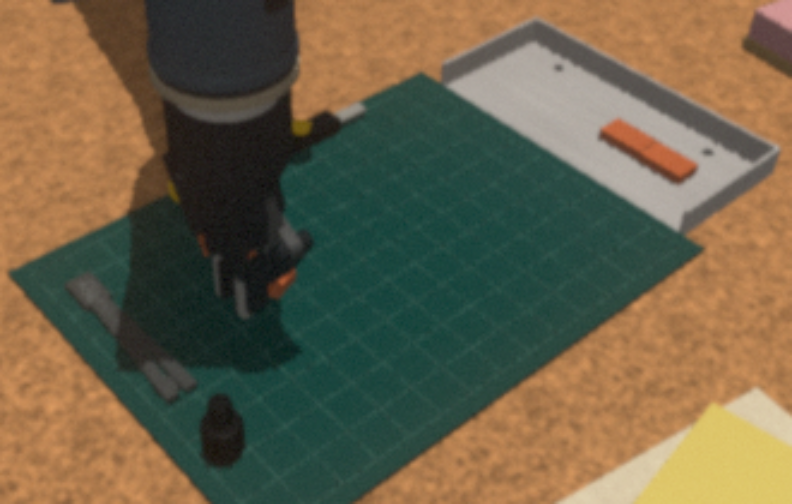

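No abnormal force, and offcut 1 is still ahead of the fingers at crop (282,283). I'll continue slowly past the chimney.

Call:
{"api": "play_rows", "payload": {"plan": [[1.6, [-0.1, 0.7, 0], 0], [1.6, [-0.2, 1.4, 0], 0], [1.6, [-0.3, 2.1, 0], 0], [1.6, [-0.4, 2.8, 0], 0], [1.6, [-0.5, 3.5, 0], 0], [1.6, [-0.6, 4.2, 0], 0], [1.6, [-0.7, 5, 0], 0], [1.6, [-0.86, 6, 0], 0], [1.6, [-1, 7, 0], 0], [1.6, [-1.15, 8, 0], 0], [1.6, [-1.3, 9, 0], 0], [1.6, [-1.43, 10, 0], 0]]}}

```text
time: 14.9
position: [552.1, -51.3, 6.9]
orientation: [-0.05, 0.706, 0.053, 0.704]
contact_force: [0.2, 0.2, 0.6]
opening: 16.1
```

```bash
python3 look.py s10
```

```text
[552.1 -51.3   6.9] 8.36 [-0.003  0.003 -1.   ] [-18.7   9. ] 16.149379368853793 14.9 [0.17862385 0.19734088 0.62342982]
```

View pics/s10.png

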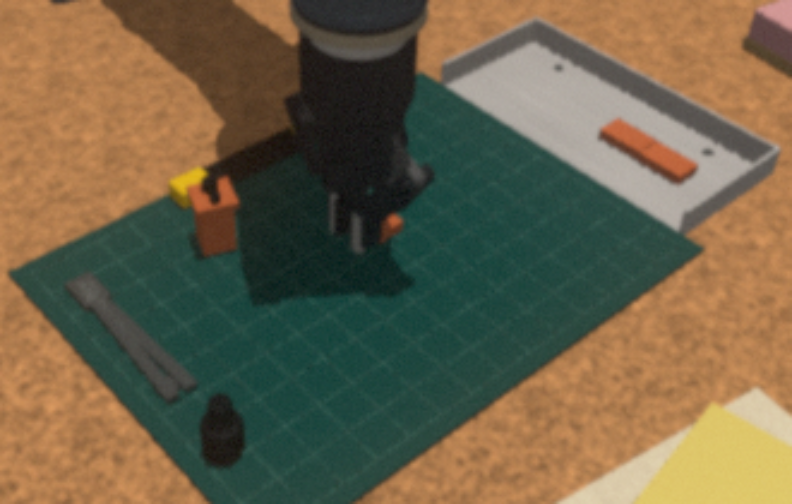

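The chimney hasn't moved (crop (215,218)) and offcut 1 is ahead of the fingers.

Call:
{"api": "play_rows", "payload": {"plan": [[1.6, [-0.25, 1.5, 0], 0], [1.6, [-0.5, 3, 0], 0], [1.6, [-0.75, 4.5, 0], 0], [1.6, [-1, 6, 0], 0], [1.6, [-1.25, 7.5, 0], 0], [1.6, [-1.5, 9, 0], 0], [1.6, [-1.75, 10.5, 0], 0], [1.6, [-2, 12, 0], 0], [1.6, [-2.25, 13.5, 0], 0], [1.6, [-2.5, 15, 0], 0], [1.6, [-2.7, 16.5, 0], 0], [1.6, [-2.9, 17.5, 0], 0]]}}

```text
time: 16.15
position: [522.4, 127.8, 6.6]
orientation: [-0.051, 0.706, 0.054, 0.704]
contact_force: [0.5, 0.5, 0.1]
opening: 16.0
```

```bash
python3 look.py s11
```

```text
[522.4 127.8   6.6] 8.55 [-0.004  0.005 -1.   ] [-22.5 190.5] 15.96871539195066 16.15 [0.49609096 0.54965144 0.11226082]
```

View pics/s11.png

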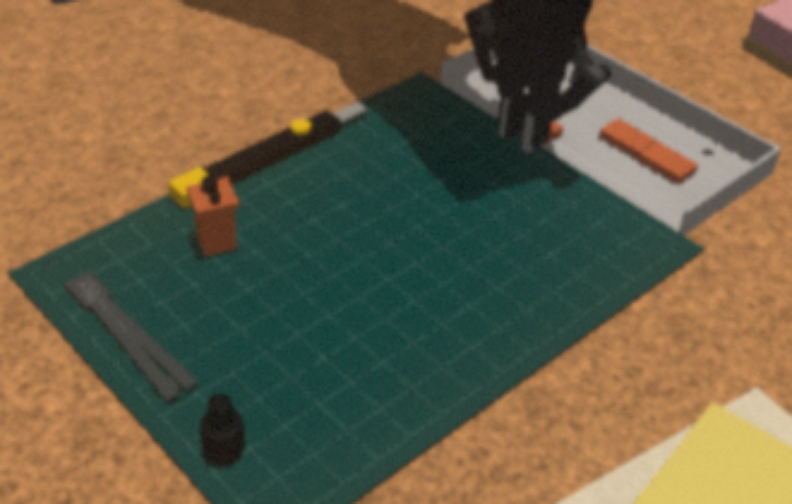

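Offcut 1 is crossing the mouth at crop (555,130), so I'll push it 40 mm deeper.

Call:
{"api": "play_rows", "payload": {"plan": [[1.6, [-0.2, 1, 0], 0], [1.6, [-0.4, 2, 0], 0], [1.6, [-0.6, 3, 0], 0], [1.6, [-0.75, 3.7, 0], 0], [1.6, [-0.75, 4, 0], 0], [1.6, [-0.75, 4, 0], 0], [1.6, [-0.6, 3, 0.5], 0], [1.6, [-0.6, 2.5, 4], 0], [1.6, [-0.6, 2, 8], 0], [1.6, [-0.6, 2, 12], 0], [1.6, [-0.6, 2, 16], 0], [1.6, [-0.6, 2, 20], 0]]}}

```text
time: 17.4
position: [515.9, 147.3, 208.6]
orientation: [-0.05, 0.707, 0.054, 0.704]
contact_force: [1.1, 1.0, 0.1]
opening: 15.9
```

Call:
{"api": "play_rows", "payload": {"plan": [[1.6, [0, 4, 1], 0], [1.6, [0, 8, 1], 0], [1.6, [0, 12, 1], 0], [1.6, [0, 16, 1], 0], [1.6, [0, 20, 1], 0], [1.6, [-2, 24, 1], 0], [1.6, [-4, 28, 1], 0], [1.6, [-7, 32, 1], 0], [1.6, [-10, 36, 1], 0], [1.6, [-14, 39, 1], 0], [1.6, [-14, 39, 1], 0]]}}

```text
time: 18.5
position: [369.1, 542.5, 217.7]
orientation: [-0.053, 0.708, 0.058, 0.702]
contact_force: [-0.3, -0.1, -0.8]
opening: 16.1
```

```bash
python3 look.py s12; python3 - <<'E'
from h import *
for n in("top","scene"):
    img=env.camera(n); cv2.imwrite(f"pics/{n}9.png",img[:,:,::-1])
    for r in rects(n,img,"brown",12,60):
        if abs(r[2][0]-570)<180 and abs(r[2][1])<300: print(n,r[0],r[2],w2m(r[2])-[0,200],r[1][1:],r[3])
E
```

```text
[369.1 542.5 217.7] 9.06 [-0.009  0.007 -1.   ] [-115.1  622.8] 16.110424346072087 18.5 [-0.30417579 -0.10659977 -0.77947947]
top [307. 220.] [ 503.9 -141.7] [ -79.3 -273.6] ((31.92989730834961, 32.92814636230469), 79.30899810791016) 289.0
top [122. 220.] [504.7 191.2] [-31.   55.7] ((37.48142623901367, 23.32757568359375), 8.038373947143555) 233.5
top [117. 176.] [585.  203.4] [50.2 56.4] ((78.60198211669922, 23.376399993896484), 7.546728134155273) 477.0
scene [199. 193.] [ 463.9 -120.6] [-115.9 -247.1] ((33.99583435058594, 51.062686920166016), 77.30268859863281) 158.0
scene [380. 173.] [589.4 203.1] [54.5 55.4] ((82.72722625732422, 31.258699417114258), 7.592041015625) 328.0
scene [347. 153.] [507.8 190.3] [-28.1  54.4] ((43.1429557800293, 30.09993553161621), 8.649715423583984) 142.0
```

View pics/s12.png

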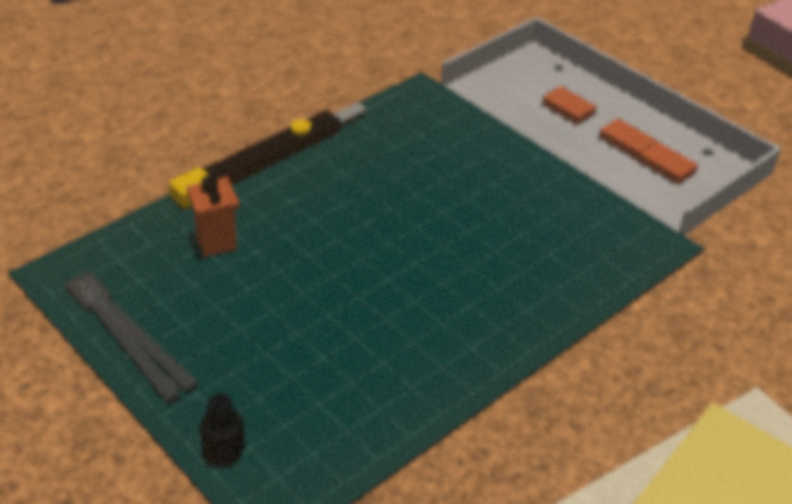

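View pics/top9.png

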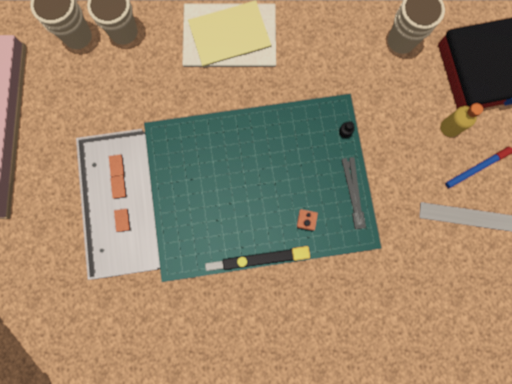

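All three offcuts lie flat about 55 mm past the mouth, at top-view px (122,220) and (117,176), where two sit end to end. The chimney, knife, tweezers and dropper are at their starting pixels. I'm handing in.

```bash
python3 - <<'E'
from bench import env
print(env.sign_off())
E
```

```text
the job is handed in; nothing more can be done
None
```

All three offcuts are in the tray, each swept along its own lane with the nearly closed fingertips. I handed the job in at about 18.7 s on the robot's clock, with the arm clear of everything. No verdict came back.

- **Offcuts:** both cameras put the centres 54–56 mm past the mouth, well beyond the required 18 mm. They lie flat and well between the walls. Offcuts 2 and 3 lie end to end, so I measured them as one block.
- **Objects to leave:** the top camera puts the chimney within about 0.5 mm of its starting position. I checked the tweezers, dropper bottle and knife only by eye: all look upright or in place, at the same pixels as before.
- **Forces:** the readings at the end of each move stayed below about 2 N.
- **Last sweep:** at my first approach to offcut 1, the finger linkage would have passed only a few mm from the chimney top. I shifted that sweep 10 mm away from the chimney.
- **Disagreements:** the two cameras differ by about 3–4 mm in x and 1 mm in y on the offcuts in the tray. The scene camera's chimney figure isn't usable, because it was calculated at offcut height.

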